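# Push the roller up the loading ramp and hold it against its sprung stop

### The job

With the outside of the fingers, gently push the black roller up the plywood-topped ramp, without letting it run back, until it has pressed the red spring-loaded stop plate fully in, and finish while still holding it there so that it can be pinned. Do not grip or lift the roller, and leave the other things on the table where they are.

Things in the scene. Friction and masses are not known exactly. Their poses are not given: they have to be found in the camera images.
- ramp: Grey ramp with a plywood deck, fixed to the table, 340 mm long, 104 wide. Origin: on the table under its middle; x level, the way it climbs, y across, z up. From x = -165 to -60 mm a level apron, top 12 mm up, with a lip 5 mm high at its end; then a slope of 10 degrees (0.1745 rad). Aluminium rails 6 mm thick, 12 mm high over the surface, 92 mm apart. Dark steel housing at the top with the red stop plate.
- slope (a point): Point on the surface at the foot of the slope, midway between the rails. x points up the slope along its surface, y across, z square to it; the slope is its z = 0. The red plate's face waits at x = 190 mm, and is at 202 mm when fully in; the roller's centre is then at x = 178, z = 24 mm.
- roller: Black roller with a hard, smooth cover (friction 0.3 to 0.5), diameter 48 mm, length 84, with a steel shaft of diameter 16 standing 12 mm out at each end (108 over all); 0.25 to 0.5 kg. Origin: its centre, on its axis. y runs along the shaft; x and z turn as it rolls. It starts at rest across the level apron and rolls freely; on the slope it runs back if not held.
- stop (a joint): Travel of the red spring-loaded stop plate up the slope, in m: 0 out, 0.012 fully in (hard end). The spring pushes back with 3 N at the start of the travel and 8 N at the end; on the way up the roller itself needs only 1 to 3 N of push, and pressing the plate in takes 10 to 16 N at the fingers.
- stop_face (a point): Middle of the face of the red stop plate that looks down the slope, 24 mm above the slope's surface; moves with the plate. The plate is 84 mm wide and reaches from 6 to 42 mm above the slope, square to it; its housing is no higher.
- steel_die: Grey steel punch die, 25 mm in diameter, 34 mm high, standing loose beside the ramp on the side away from the robot. Origin: middle of its underside. A bystander.
- brass_die: Brass punch die, 17 mm in diameter, 30 mm high, standing loose beside the ramp on the side away from the robot. Origin: middle of its underside. A bystander.
- staple_box: Red box of staples, 36 x 58 x 19 mm, lying loose at the left. Origin: middle of its underside. A bystander.
- mug: Black mug, 82 mm in diameter (119 with its handle), 107 mm high, at the back right. Origin: middle of its underside. A bystander.
- masking_tape: White roll of masking tape lying flat at the left, 107 mm in diameter, 25 mm high. Origin: middle of its underside. A bystander.
- glue_bottle: White glue bottle with an orange tip, 53 mm in diameter, 165 mm high, standing behind the work. Origin: middle of its underside. A bystander.

How it is judged (in metres and radians):
On the way:
1. the roller is pushed onto the slope, its centre past 60 mm from the foot and short of the stop (x of roller in the frame of slope between 0.06 and 0.15 m and z of roller in the frame of slope between 0.018 and 0.034 m), for 0.05 s.
At the end, for the whole second after the job is handed in: The roller lies on the slope against the stop plate, centre 172 to 188 mm up from the slope's foot, within 15 mm of the middle and 0.15 rad of square; the plate is in by over 9 of its 12 mm; the roller is at rest and the fingers press on it with over 0.5 N (value of joint stop above 0.009 m and x of roller in the frame of slope between 0.172 and 0.188 m and z of roller in the frame of slope between 0.018 and 0.031 m and y of roller in the frame of slope between -0.015 and 0.015 m and angle between the y axis of roller and the y axis of slope, either way round below 0.15 rad and distance between roller and stop_face below 0.032 m and contact force between the fingers and roller above 0.5 N and linear speed of roller below 0.02 m/s); the arm keeps its last pose, push and grip.
It fails at once if the roller is lifted more than about 12 mm off the ramp ((x of roller in the frame of slope above 0 m and z of roller in the frame of slope above 0.036 m) or z of roller in the frame of ramp above 0.085 m or (x of roller in the frame of slope below 0 m and z of roller in the frame of ramp above 0.05 m)).
It fails at once if the roller leaves the ramp (x of roller in the frame of ramp below -0.175 m or y of roller in the frame of ramp above 0.05 m or y of roller in the frame of ramp below -0.05 m).
It fails at once if the roller is flung (over 0.4 m/s) or runs loose on the slope (over 0.2 m/s with no finger on it) (linear speed of roller above 0.4 m/s or (x of roller in the frame of slope above 0.01 m and contact force between the fingers and roller below 0.01 N and linear speed of roller above 0.2 m/s)).
It fails at once if the fingers press on the roller with more than 60 N (contact force between the fingers and roller above 60 N).
It fails at once if a bystander is moved by more than 20 mm (distance of any of steel_die, brass_die, staple_box, mug, masking_tape, glue_bottle from where it was at the start of the episode above 0.02 m).
It also fails if it takes over 37 s, if anything falls off the work surface, if the arm or the gripper's body presses on something with over 40 N, if the wrist force passes 120 N, or if a joint passes its speed limit or range.

### The arm

A 6-joint arm with a two-finger parallel gripper is mounted at the origin on a cart in front of the work surface, level with it; the furniture and walls round the work are solid. World frame = base frame: x ahead of the robot, y to its left, z up, the work surface at z = 0. Lengths are in m, angles in degrees, forces in N, time in s.
With the tool pointing down it reaches from about 0.25 to 0.85 m from the base axis. Payload 12.5 kg.
Tool frame: the origin (TCP) lies at the very end of the fingers, on their centre line; the grasp point (between the pads) lies env.grasp_offset behind it (env.grasp_offset is the distance from the TCP to the grasp point, in m); z points along the fingers, y is the line along which they close (so a half turn about z gives the same grasp; the last joint's range is limited). The gripper opens to 93 mm and grips with 3 to 60 N. Pads are 15 mm wide; open, the fingers measure 128 mm over their backs; the gripper's body (75 mm by 188 mm) begins 65 mm behind the grasp point.
Start: joints at [-80.535, 20.094, 94.641, -0, 65.266, -4.847], TCP at [0.136, -0.533, 0.219] pointing down, gripper open.
Joint ranges: [-157.81, 157.81], [-45, 120.19], [0.68, 151.7], [-89.99, 269.99], [4.06, 180], [-164.3, 164.3]. Speed limits (degrees/s): [127.2, 127.2, 159.86, 180, 180, 180].

### API

Orientations are given as [roll, pitch, yaw] about the fixed x, y, z axes, in that order (R = Rz(yaw) Ry(pitch) Rx(roll)).
In Python, from plant import env, get_image, camera_info, ticket gives the robot as it stands.
- The arm moves only by the shell command python3 -m pendant 'ROWS' [FORCE]. ROWS is JSON, a list of rows, each a list of 7 numbers: the shift along the tool's x, y, z in cm, then the turn, a rotation vector about the tool's x, y, z in rad, then the finger opening in cm, from 0 to 9.3. A call has exactly 5 rows; each row is the pose to reach, as a shift and turn from the pose commanded when the call began, along the tool's axes at that moment; what a row does not reach only later rows make up. A row lasts 1/12 s, in which the tool goes at most 41.7 mm and 7.16 degrees, less where a joint would pass 70% of its speed; a pose out of reach is approached as far as the arm can. A call with a gripper value outside its range is refused whole. The fingers move at their own pace and stop on an object; FORCE is the grip in N (left out, the last holds). Time passes only in rows, so rows that repeat a pose let the fingers close, or fill a call up. It gives the time, the measured TCP pose, the force, the opening and the grip force at its end, in the units of the state.
- env.sense(): the state, without advancing time (a new reading comes with each control period).
- get_image(name): name is "side" or "top" or "wrist"; returns the picture (400x640x3 uint8, red, green, blue); there is no depth.
- camera_info(name): a dict with "fx", "fy", "cx", "cy" (pixels), "world_from_camera" (4x4, takes a point from camera to world coordinates). Camera axes: x right, y down, z forward; pixel columns grow to the right and rows downward; lengths in m; the calibration is good to about 2 mm. The wrist camera is an equidistant fisheye: a pixel r from the principal point sees the ray r / f radians off the axis. A picture is of the moment at which its call begins: read the wrist's pose just before it. camera_info takes no time and is no camera call; for the wrist camera it gives the pose at the moment of the call.
- ticket.job_done(): hands the job in; it is judged then, once.
The state is a dict: "clock": time; "joints": joint angles; "qd": joint speeds; "joint_efforts": joint torques, N m; "tool_pos": TCP position; "tool_rot": TCP orientation; "contact_force": force on the tool from outside, world axes, zero at the start; "moment": the same for the moment, N m; "grip_width": finger opening in m; "grasp_force": force on a finger pad.
Only numpy, scipy, OpenCV 4.12 (cv2) and the standard library are available. Lean on these libraries where they do the work, as an engineer would, in place of code of your own. Each camera call takes 0.05 s, during which the arm holds its last target. There are 200 camera calls.

## Working session

There is one attempt and no reset: what is moved stays moved. The work goes in short steps, Python scripts to look and compute and a shell command to move; the robot and the scene stay as the last step left them, time stands still between calls to the robot, and variables do not carry over. Pictures are saved under pics/ and viewed, at most 10 in all, crops included, and the job is handed in when it is done.

```bash
mkdir -p pics; ls; python3 - <<'E'
from plant import env,get_image,camera_info
import cv2,numpy as np
for n in("top","side"):
    cv2.imwrite(f"pics/{n}0.png",get_image(n)[:,:,::-1])
    c=camera_info(n);print(n,c["fx"],c["cx"],c["cy"],np.round(c["world_from_camera"],3).tolist())
s=env.sense();print(s["clock"],s["tool_pos"],s["tool_rot"],env.grasp_offset)
E
```

```text
pics
top 368.3960786593656 321.43011366077917 206.52008121199918 [[-0.02, -0.993, 0.12, 0.539], [-1.0, 0.017, -0.025, 0.027], [0.023, -0.121, -0.992, 0.978], [0.0, 0.0, 0.0, 1.0]]
side 435.7896580684866 314.70209042003114 200.96632812934868 [[0.997, -0.037, 0.061, 0.556], [-0.071, -0.594, 0.801, -0.972], [0.007, -0.804, -0.595, 0.802], [0.0, 0.0, 0.0, 1.0]]
0.1 [ 0.13593074 -0.53264138  0.21818861] [-1.79944417e+02 -5.85145914e-03  1.43106511e+01] 0.0188
```

View pics/top0.png

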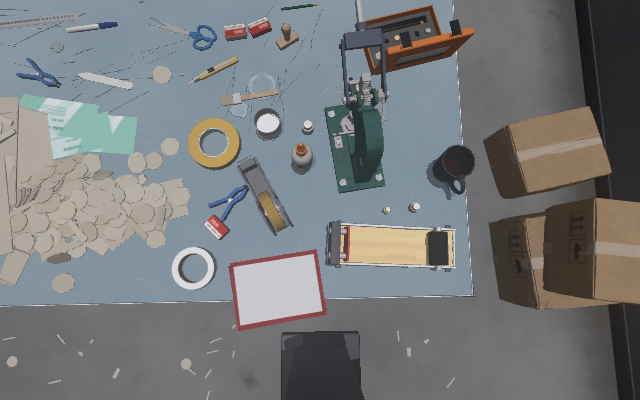

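View pics/side0.png

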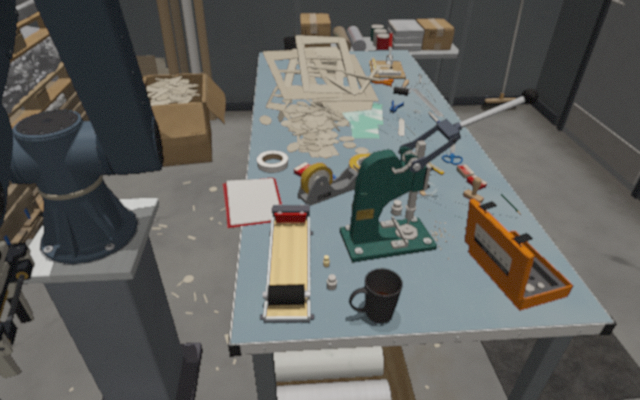

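The top view shows the ramp across the image: roller near (438,248), red plate near (347,243), and the ramp climbs to image left (+y world). I'll enlarge it.

```bash
python3 - <<'E'
import cv2
a=cv2.imread("pics/top0.png")[195:285,315:475]
cv2.imwrite("pics/c1.png",cv2.resize(a,None,fx=5,fy=5,interpolation=cv2.INTER_CUBIC))
a=cv2.imread("pics/side0.png")[195:325,245:345]
cv2.imwrite("pics/c2.png",cv2.resize(a,None,fx=4.5,fy=4.5,interpolation=cv2.INTER_CUBIC))
E
```

```text
(no output)
```

View pics/c1.png

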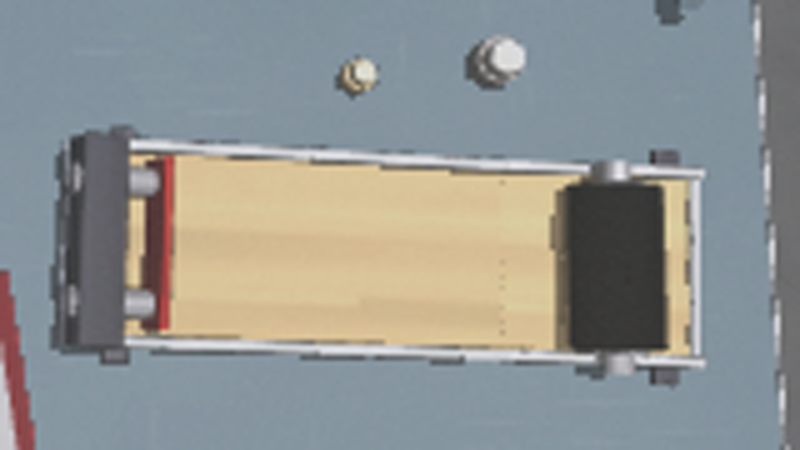

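View pics/c2.png

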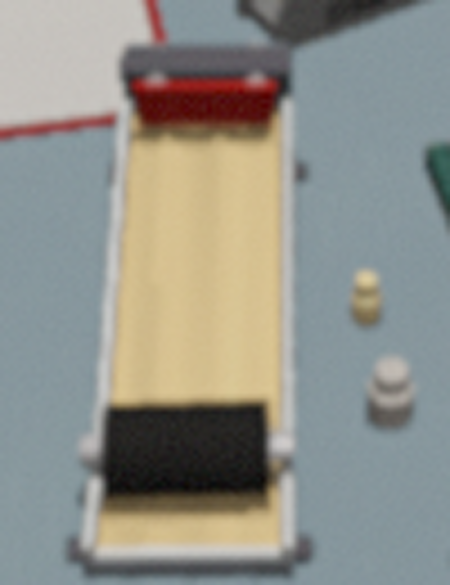

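```bash
cat > h.py <<'E'
import numpy as np
from plant import env,get_image,camera_info
from scipy.optimize import least_squares
def ray(n,u,v,z):
    c=camera_info(n);T=np.array(c["world_from_camera"])
    d=T[:3,:3]@[(u-c["cx"])/c["fx"],(v-c["cy"])/c["fy"],1]
    return T[:3,3]+d*(z-T[2,3])/d[2]
E
python3 - <<'E'
from h import *
C=lambda x,y,z:ray("top",315+x/5,195+y/5,z)
S=lambda x,y,z:ray("side",245+x/4.5,195+y/4.5,z)
# (world pt, ramp x, ramp y)  ramp y ~ : far side(world +x) = -y
obs=[(C(172,157,.0864),.1198,-.042),(C(168,328,.0864),.1198,.042),
 (C(502,180,.012),-.06,None),(C(502,335,.012),-.06,None),
 (C(698,174,.017),-.1675,None),(C(698,363,.017),-.1675,None),
 (C(704,174,.024),None,-.049),(C(704,363,.024),None,.049),
 (S(135,83,.0864),.1198,.042),(S(278,83,.0864),.1198,-.042),
 (S(190,548,.017),-.1675,None),(S(288,548,.024),None,-.049),(S(90,548,.024),None,.049)]
def f(p):
    r=[]
    for w,a,b in obs:
        d=w[:2]-p[:2];c,s=np.cos(p[2]),np.sin(p[2])
        l=[c*d[0]+s*d[1],-s*d[0]+c*d[1]]
        if a is not None:r.append(l[0]-a)
        if b is not None:r.append(l[1]-b)
    return np.array(r)
o=least_squares(f,[.45,-.15,1.57],loss="soft_l1",f_scale=.003);p=o.x
print(p[:2],np.degrees(p[2]),np.round(f(p)*1e3,1))
c,s=np.cos(p[2]),np.sin(p[2])
def R(w):d=w[:2]-p[:2];return np.round([c*d[0]+s*d[1],-s*d[0]+c*d[1]],4)
for w in (C(612,171,.036),C(619,362,.036),S(92,451,.036),S(283,443,.036)):print(w,R(w))
for w in(C(362,70,.03),C(505,55,.034)):print(w,R(w))
E
```

```text
[ 0.55211815 -0.17888435] 86.4772777589205 [-0.9  3.9 -1.7  2.1 -2.9 -3.8  2.3  2.6  3.2  2.8  0.4 -2.8  0.3 -3.2
  3.6 -2.4 -3.3]
[ 0.58943979 -0.29458488  0.036     ] [-0.1132 -0.0444]
[ 0.49228188 -0.29254949  0.036     ] [-0.1171  0.0527]
[ 0.49678014 -0.29362804  0.036     ] [-0.1179  0.0482]
[ 0.59384211 -0.29461507  0.036     ] [-0.1129 -0.0488]
[ 0.64464516 -0.16862384  0.03      ] [ 0.0159 -0.0917]
[ 0.65077777 -0.24274471  0.034     ] [-0.0577 -0.1024]
```

```bash
python3 -m pendant '[[4,-0.8,0,0,0,0,4],[8,-1.6,0,0,0,0,4],[12,-2.4,0,0,0,0,4],[16,-3.2,0,0,0,0,4],[20,-4,0,0,0,0,4]]'
python3 -m pendant '[[4,-0.8,0,0,0,0,4],[8,-1.6,0,0,0,0,4],[12,-2.4,0,0,0,0,4],[16,-3.2,0,0,0,0,4],[20,-4,0,0,0,0,4]]'
python3 -m pendant '[[4.1,-0.8,0,0,0,-0.12,4],[4.1,-0.8,0,0,0,-0.24,4],[4.1,-0.8,0,0,0,-0.36,4],[4.1,-0.8,0,0,0,-0.48,4],[4.1,-0.8,0,0,0,-0.6,4]]'
python3 -m pendant '[[0,0,0,0,0,-0.12,4],[0,0,0,0,0,-0.24,4],[0,0,0,0,0,-0.36,4],[0,0,0,0,0,-0.48,4],[0,0,0,0,0,-0.6,4]]'
python3 -m pendant '[[0,0,0,0,0,-0.06,4],[0,0,0,0,0,-0.06,4],[0,0,0,0,0,-0.06,4],[0,0,0,0,0,-0.06,4],[0,0,0,0,0,-0.06,4]]'
python3 -c "
from h import *
import cv2
cv2.imwrite('pics/w1.png',get_image('wrist')[:,:,::-1])"
```

```text
clock: 0.52
tool_pos: [0.3213, -0.4434, 0.2185]
tool_rot: [-180.0, 0.0, 14.3]
contact_force: [0.5, -0.6, -0.3]
grip_width: 0.0638
grasp_force: 0.0
clock: 0.93
tool_pos: [0.5054, -0.3551, 0.2184]
tool_rot: [-180.0, 0.0, 14.3]
contact_force: [0.1, -0.7, 1.1]
grip_width: 0.0404
grasp_force: 0.0
clock: 1.35
tool_pos: [0.5416, -0.3382, 0.2181]
tool_rot: [-179.9, 0.0, 49.1]
contact_force: [-0.4, -0.0, -0.6]
grip_width: 0.0402
grasp_force: 0.0
clock: 1.77
tool_pos: [0.5414, -0.3385, 0.2182]
tool_rot: [-180.0, -0.0, 83.4]
contact_force: [-0.1, -0.5, -0.3]
grip_width: 0.0401
grasp_force: 0.0
clock: 2.18
tool_pos: [0.5415, -0.3386, 0.2185]
tool_rot: [-180.0, -0.0, 86.4]
contact_force: [0.3, 0.2, 0.9]
grip_width: 0.0403
grasp_force: 0.0
```

View pics/w1.png

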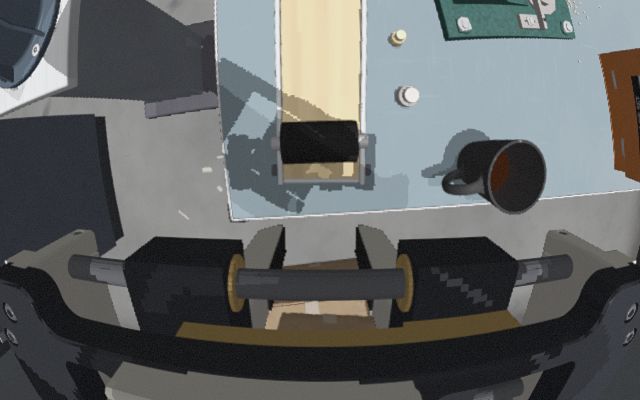

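Wrist view: shaft ends about (273,144) and (366,142), lip ends (277,181) and (364,181). I'll project these.

```bash
python3 - <<'E'
from h import *
c=camera_info("wrist");T=np.array(c["world_from_camera"])
p=np.array([.552,-.179]);a=np.radians(86.5);X=np.array([np.cos(a),np.sin(a)]);Y=np.array([-X[1],X[0]])
def w(u,v,z):
    x,y=(u-c["cx"])/c["fx"],(v-c["cy"])/c["fy"];r=np.hypot(x,y)
    d=T[:3,:3]@[x/r*np.sin(r),y/r*np.sin(r),np.cos(r)]
    return T[:3,3]+d*(z-T[2,3])/d[2]
print(T[:3,3])
for n,u,v,z in [("shaftL",273,144,.036),("shaftR",366,142,.036),("coverL",281,143,.036),("coverR",358,143,.036),("lipL",277,181,.017),("lipR",364,181,.017),("coverbot",320,162,.03),
 ("railL apron out",275,150,.024),("railL slope",280,40,.06),("railR",366,100,.03)]:
    q=w(u,v,z);e=q[:2]-p;print(n,q.round(4),np.round([e@X,e@Y],4))
print(env.sense()["tool_pos"])
E
```

```text
[ 0.54570385 -0.27159357  0.38424306]
shaftL [ 0.4912 -0.2923  0.036 ] [-0.1168  0.0537]
shaftR [ 0.5962 -0.2966  0.036 ] [-0.1147 -0.0513]
coverL [ 0.5004 -0.2919  0.036 ] [-0.1158  0.0446]
coverR [ 0.587  -0.2973  0.036 ] [-0.116  -0.0422]
lipL [ 0.4892 -0.3386  0.017 ] [-0.1631  0.0529]
lipR [ 0.5947 -0.3452  0.017 ] [-0.1633 -0.0528]
coverbot [ 0.5429 -0.3173  0.03  ] [-0.1386  0.0007]
railL apron out [ 0.4911 -0.3002  0.024 ] [-0.1247  0.0534]
railL slope [ 0.5096 -0.18    0.06  ] [-0.0036  0.0422]
railR [ 0.5995 -0.2486  0.03  ] [-0.0666 -0.0517]
[ 0.54151858 -0.33862728  0.21856874]
```

```bash
python3 -m pendant '[[0.4,0,3.5,0,0,0,4],[0.4,0,7,0,0,0,4],[0.4,0,10.5,0,0,0,4],[0.4,0,13.5,0,0,0,4],[0.4,0,16,0,0,0,4]]'
python3 -m pendant '[[0,0,1,0,0,0,4],[0,0,1.8,0,0,0,4],[0,0,2.5,0,0,0,4],[0,0,3.1,0,0,0,4],[0,0,3.2,0,0,0,4]]'
python3 -c "
from h import *
import cv2
cv2.imwrite('pics/w2.png',get_image('wrist')[:,:,::-1])
s=env.sense();print(s['tool_pos'],s['contact_force'])"
```

```text
clock: 2.65
tool_pos: [0.5411, -0.3342, 0.0563]
tool_rot: [-179.9, -0.1, 86.5]
contact_force: [-0.7, 0.4, -0.7]
grip_width: 0.0401
grasp_force: 0.0
clock: 3.07
tool_pos: [0.542, -0.3348, 0.0267]
tool_rot: [180.0, 0.0, 86.5]
contact_force: [-0.1, 0.1, -0.2]
grip_width: 0.0403
grasp_force: 0.0
[ 0.54197246 -0.3347614   0.02691131] [0.0788232  0.15410693 0.60400722]
```

View pics/w2.png

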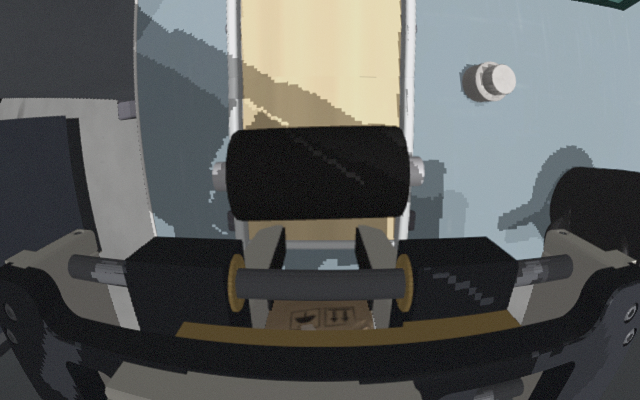

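Both fingers sit behind the roller, between the rails and square to it. Next is a gentle push along the apron and onto the slope.

```bash
python3 -m pendant '[[0.4,0,0,0,0,0,4],[0.8,0,0,0,0,0,4],[1.2,0,0,0,0,0,4],[1.6,0,0,0,0,0,4],[2,0,0,0,0,0,4]]'
python3 -m pendant '[[0.5,0,0,0,0,0,4],[1,0,0,0,0,0,4],[1.5,0,0,0,0,0,4],[2,0,0,0,0,0,4],[2.5,0,0,0,0,0,4]]'
python3 -m pendant '[[0.5,0,0,0,0,0,4],[1,0,0,0,0,0,4],[1.5,0,0,0,0,0,4],[2,0,-0.07,0,0,0,4],[2.5,0,-0.16,0,0,0,4]]'
python3 -m pendant '[[0.5,0,-0.09,0,0,0,4],[1,0,-0.18,0,0,0,4],[1.5,0,-0.27,0,0,0,4],[2,0,-0.36,0,0,0,4],[2.5,0,-0.45,0,0,0,4]]'
python3 -c "
from h import *
import cv2
cv2.imwrite('pics/w3.png',get_image('wrist')[:,:,::-1])
s=env.sense();print(s['tool_pos'],s['contact_force'])"
```

```text
clock: 3.53
tool_pos: [0.5431, -0.3141, 0.0269]
tool_rot: [180.0, 0.0, 86.5]
contact_force: [1.2, -0.8, -0.3]
grip_width: 0.0401
grasp_force: 0.0
clock: 3.95
tool_pos: [0.5446, -0.2891, 0.0266]
tool_rot: [180.0, -0.0, 86.5]
contact_force: [-0.5, -0.1, -0.2]
grip_width: 0.0402
grasp_force: 0.1
clock: 4.37
tool_pos: [0.5463, -0.2648, 0.0286]
tool_rot: [180.0, 0.0, 86.5]
contact_force: [0.8, -4.0, 1.8]
grip_width: 0.0402
grasp_force: 1.7
clock: 4.78
tool_pos: [0.5476, -0.2393, 0.0328]
tool_rot: [180.0, -0.0, 86.5]
contact_force: [0.2, -3.6, 2.9]
grip_width: 0.04
grasp_force: 1.6
[ 0.54757094 -0.23839351  0.03285832] [ 1.17341269  0.96021151 -0.64424444]
```

View pics/w3.png

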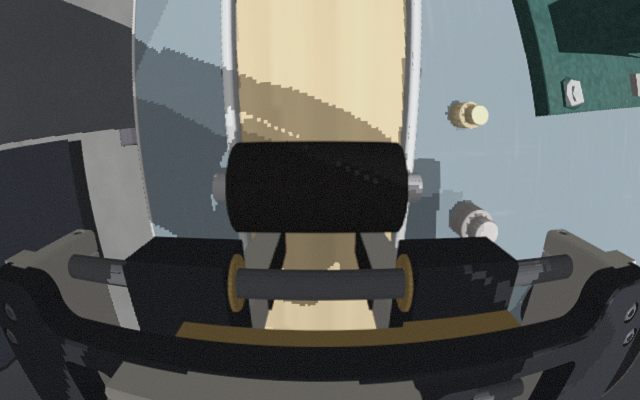

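The roller is on the slope, square, with the fingers in contact. I'll continue up.

```bash
for i in 1 2 3; do :; done
python3 -m pendant '[[0.5,0,-0.09,0,0,0,4],[1,0,-0.18,0,0,0,4],[1.5,0,-0.27,0,0,0,4],[2,0,-0.36,0,0,0,4],[2.5,0,-0.45,0,0,0,4]]'
python3 -m pendant '[[0.5,0,-0.09,0,0,0,4],[1,0,-0.18,0,0,0,4],[1.5,0,-0.27,0,0,0,4],[2,0,-0.36,0,0,0,4],[2.5,0,-0.45,0,0,0,4]]'
python3 -m pendant '[[0.5,0,-0.09,0,0,0,4],[1,0,-0.18,0,0,0,4],[1.5,0,-0.27,0,0,0,4],[2,0,-0.36,0,0,0,4],[2.5,0,-0.45,0,0,0,4]]'
python3 -m pendant '[[0.5,0,-0.09,0,0,0,4],[1,0,-0.18,0,0,0,4],[1.5,0,-0.27,0,0,0,4],[2,0,-0.36,0,0,0,4],[2.5,0,-0.45,0,0,0,4]]'
python3 -m pendant '[[0.4,0,-0.07,0,0,0,4],[0.8,0,-0.14,0,0,0,4],[1.2,0,-0.21,0,0,0,4],[1.5,0,-0.27,0,0,0,4],[1.8,0,-0.32,0,0,0,4]]'
```

```text
clock: 5.25
tool_pos: [0.5491, -0.2144, 0.0373]
tool_rot: [180.0, 0.0, 86.5]
contact_force: [0.3, -3.2, 1.5]
grip_width: 0.0399
grasp_force: 1.6
clock: 5.67
tool_pos: [0.5506, -0.1894, 0.0418]
tool_rot: [-180.0, 0.0, 86.5]
contact_force: [-0.4, -4.2, 2.4]
grip_width: 0.04
grasp_force: 1.6
clock: 6.08
tool_pos: [0.5522, -0.1644, 0.0463]
tool_rot: [-180.0, -0.0, 86.5]
contact_force: [-0.1, -3.5, 2.0]
grip_width: 0.0398
grasp_force: 1.6
clock: 6.5
tool_pos: [0.5537, -0.1395, 0.0508]
tool_rot: [-180.0, -0.0, 86.5]
contact_force: [-0.0, -3.3, 2.6]
grip_width: 0.04
grasp_force: 1.6
clock: 6.92
tool_pos: [0.5548, -0.1217, 0.054]
tool_rot: [-180.0, -0.0, 86.5]
contact_force: [0.0, -4.0, 1.8]
grip_width: 0.0397
grasp_force: 1.6
```

```bash
python3 -m pendant '[[0.2,0,-0.04,0,0,0,4],[0.4,0,-0.07,0,0,0,4],[0.6,0,-0.11,0,0,0,4],[0.8,0,-0.14,0,0,0,4],[1,0,-0.18,0,0,0,4]]'
python3 -m pendant '[[0.1,0,-0.02,0,0,0,4],[0.2,0,-0.04,0,0,0,4],[0.3,0,-0.05,0,0,0,4],[0.4,0,-0.07,0,0,0,4],[0.5,0,-0.09,0,0,0,4]]'
python3 -m pendant '[[0.1,0,-0.02,0,0,0,4],[0.2,0,-0.04,0,0,0,4],[0.3,0,-0.05,0,0,0,4],[0.3,0,-0.05,0,0,0,4],[0.3,0,-0.05,0,0,0,4]]'
```

```text
clock: 7.33
tool_pos: [0.5554, -0.1124, 0.0557]
tool_rot: [180.0, 0.0, 86.5]
contact_force: [-0.3, -6.3, 0.3]
grip_width: 0.0398
grasp_force: 3.5
clock: 7.75
tool_pos: [0.5557, -0.1077, 0.0566]
tool_rot: [180.0, 0.1, 86.5]
contact_force: [-0.7, -8.5, -0.0]
grip_width: 0.0397
grasp_force: 4.2
clock: 8.17
tool_pos: [0.5559, -0.1047, 0.0571]
tool_rot: [180.0, 0.1, 86.5]
contact_force: [-0.5, -8.2, 0.4]
grip_width: 0.0398
grasp_force: 4.2
```

```bash
python3 -m pendant '[[0.1,0,-0.02,0,0,0,4],[0.2,0,-0.04,0,0,0,4],[0.2,0,-0.04,0,0,0,4],[0.2,0,-0.04,0,0,0,4],[0.2,0,-0.04,0,0,0,4]]'
python3 -m pendant '[[0.05,0,-0.01,0,0,0,4],[0.1,0,-0.02,0,0,0,4],[0.15,0,-0.03,0,0,0,4],[0.2,0,-0.04,0,0,0,4],[0.2,0,-0.04,0,0,0,4]]'
```

```text
clock: 8.58
tool_pos: [0.5559, -0.1033, 0.0574]
tool_rot: [180.0, 0.1, 86.5]
contact_force: [-0.4, -12.9, -1.6]
grip_width: 0.0403
grasp_force: 6.1
clock: 9.0
tool_pos: [0.556, -0.103, 0.0577]
tool_rot: [180.0, 0.3, 86.6]
contact_force: [-2.2, -24.5, -4.4]
grip_width: 0.0399
grasp_force: 12.5
```

```bash
python3 - <<'E'
from h import *
import cv2
a=get_image("top")[195:285,315:475,::-1];b=get_image("wrist")[0:260,190:450,::-1]
a=cv2.resize(a,None,fx=4,fy=4,interpolation=cv2.INTER_CUBIC);b=cv2.resize(b[:220],(640,236*220//236))
cv2.imwrite("pics/e.png",np.vstack([a,b]))
print(env.sense()["contact_force"],env.sense()["tool_pos"])
E
```

```text
[ -1.37224601 -24.99425623  -3.54686132] [ 0.55598252 -0.1030158   0.05767975]
```

View pics/e.png

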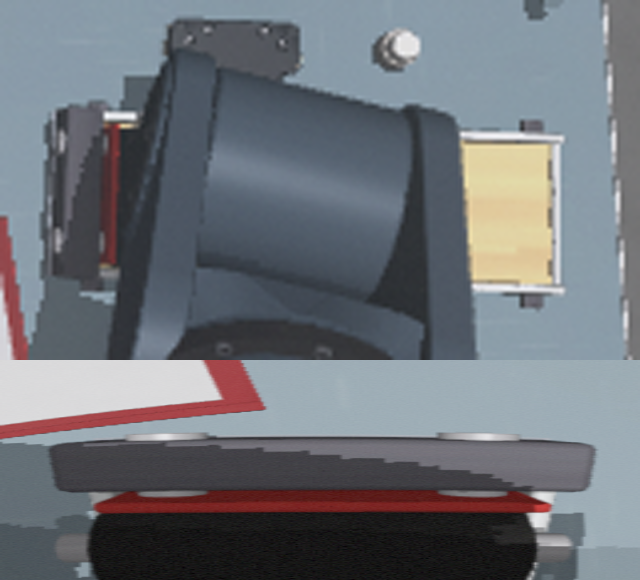

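The red plate has moved from column 172 to about 149 on the 5x scale, which is roughly 11–12 mm, so it is fully in. The roller lies square against it with about 25 N of push. I'm handing it in.

```bash
python3 -c "
from plant import ticket
print(ticket.job_done())"
```

```text
the job is handed in; nothing more can be done
None
```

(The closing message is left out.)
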